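Raise the study lamp and switch it on

TASK

Set up the folded-down study lamp on the desk: with your fingertips gently push its arm up past the balance point so that it stays raised on its own against its stop, then press the round push switch on its base fully down and let it come back up. Only push and press: do not grip the lamp or lift or shift its base, and leave everything else on the desk where it is.

Things in the scene. Friction and masses are not known exactly. Their poses are not given: they have to be found in the camera images.
- lamp: Study lamp standing loose on the desk, about 3.5 kg with its arm. Origin: on the desk under the post. z up; its own -x is where the folded arm points: to the robot's left (+y), give or take 0.4 rad. Grey base plate 250 x 190 x 20 mm: 200 mm in front of (-x) to 50 mm behind the origin, 95 mm to each side. Post: two cheeks, 60 mm over all across (y), 30 mm deep, 170 mm high.
- lamp_pivot (a point): Hinge axis of the arm between the post cheeks, 155 mm above the desk, right above the lamp's origin; it runs along the lamp's y. The arm's beam, 22 mm wide and 16 mm thick, is centred on it.
- lamp_arm (a joint): Angle of the damped, counterweighted lamp arm, rad. 0: folded, level, on its lower stop. Grows as the head goes up; 1.66: upper stop, 5 degrees past upright. Balance point about 0.8: below it the arm sinks steadily back to 0, above it it goes on steadily to 1.66 by itself and stays. About 2 to 3 N upwards at the head's front edge starts it, less as it rises.
- lamp_tip (a point): Middle of the lower front edge of the flat white lamp head (75 mm long, 120 mm wide, 16 mm thick, 200 to 275 mm from the pivot): on the underside at the end farthest from the pivot; moves with the arm. Folded: 275 mm from the pivot along the lamp's -x, 147 mm above the desk, with only the flat notebook under it.
- lamp_weight (a point): Centre of the counterweight, a steel drum 46 mm in diameter and 52 mm long across the lamp, on a crank fixed to the arm. Folded it stands 105 mm above and 20 mm behind the pivot; raised it hangs behind the post.
- lamp_switch (a joint): Travel of the round black push switch, m: 0 released, 0.006 fully down; sprung, fully down takes 4 N, returns when let go.
- lamp_switch_top (a point): Centre of the top face of the push switch (32 mm in diameter), on the base plate 145 mm in front of the lamp's origin, covered from above by the folded arm; pressed straight down.
- eraser: White eraser 45 x 22 x 12 mm lying on the lamp's base plate beside the switch; origin at its underside's centre. Leave it.
- glue_stick: Standing glue stick, 26 mm diameter, 90 mm high, beside the lamp; origin under its foot. Leave it.
- mug: White mug 80 mm diameter, 90 mm high, beside the lamp; origin under its foot. Leave it.
- notebook: Closed notebook 150 x 210 x 8 mm lying under the lamp head, in front of the base plate; origin at its underside's centre. Leave it.
- bottle: Black drinking bottle 72 mm diameter, 210 mm high; origin under its foot. Leave it.
- pencil_case: Open grey pencil case with pens, 190 x 75 x 50 mm; origin at its underside's centre. Leave it.
- calculator: Pocket calculator 150 x 80 x 14 mm; origin at its underside's centre. Leave it.

How it is judged:
On the way, in this order (a step that is already met when the one before it is completed fails the run):
1. the lamp arm is up against its upper stop (joint above 1.55 rad), staying there untouched by the robot (value of joint lamp_arm above 1.55 rad and contact force between each of the arm, the fingers and lamp_arm below 0.3 N), for 0.3 s.
2. the switch is pressed down (at least 4.5 of its 6 mm) (value of joint lamp_switch above 0.0045 m), for 0.05 s.
At the end, for the whole second after the job is handed in: The lamp arm rests by itself at its upper stop (joint above 1.55 rad), the switch has come back up (less than 1 mm down), the lamp stands level and still within 30 mm of where it was, and every other thing is within 30 mm of where it was (value of joint lamp_arm above 1.55 rad and velocity of joint lamp_arm below 0.05 rad/s and value of joint lamp_switch below 0.001 m and distance of each of lamp, eraser, glue_stick, mug, notebook, bottle, pencil_case, calculator from where it was at the start of the episode below 0.03 m and angle between lamp's own z axis and vertical below 0.05 rad and linear speed of lamp below 0.02 m/s); the robot touches nothing.
It fails at once if the switch is pressed while the lamp is still folded (value of joint lamp_switch above 0.0045 m and value of joint lamp_arm below 1.4 rad).
It fails at once if the lamp arm is gripped or pushed hard (contact force above 25 N) (contact force between any of the fingers, the arm and lamp_arm above 25 N).
It fails at once if the lamp arm is flung (faster than 4 rad/s) (velocity of joint lamp_arm above 4 rad/s).
It fails at once if the lamp is lifted (origin more than 12 mm up), tipped (more than 0.12 rad) or shifted by more than 30 mm (height (world z) of lamp above 0.012 m or angle between lamp's own z axis and vertical above 0.12 rad or distance of lamp from where it was at the start of the episode above 0.03 m).
It fails at once if another thing on the desk is lifted, knocked over or moved by more than 30 mm (distance of any of eraser, glue_stick, mug, notebook, bottle, pencil_case, calculator from where it was at the start of the episode above 0.03 m or angle between any of eraser, glue_stick, mug, notebook, bottle, pencil_case, calculator's own z axis and vertical above 0.4 rad).
It also fails if it takes over 48 s, if anything falls off the work surface, if the arm or the gripper's body presses on something with over 40 N, if the wrist force passes 120 N, or if a joint passes its speed limit or range.

ROBOT

A 6-joint arm with a two-finger parallel gripper is mounted at the origin on the work surface. World frame = base frame: x ahead of the robot, y to its left, z up, the work surface at z = 0. Lengths are in m, angles in rad, forces in N, time in s.
With the tool pointing down it reaches from about 0.375 to 0.975 m from the base axis. Payload 3.8 kg.
Tool frame: the origin (TCP) lies at the very end of the fingers, on their centre line; the grasp point (between the pads) lies 19 mm behind it; z points along the fingers, y is the direction in which the jaws open and shut (so a half turn about z gives the same grasp; the last joint's range is limited). The gripper opens to 85 mm and grips with 20 to 120 N. Pads are 22 mm wide; open, the fingers measure 114 mm over their backs; the gripper's body (76 mm by 85 mm) begins 54 mm behind the grasp point. The pads swing forward as they close: fully open they stand 13 mm farther back than shut.
Start: joints at [1.281, 0.264, 1.604, -0, 1.274, -0.037], TCP at [0.169, 0.654, 0.231] pointing down, gripper open.
Joint ranges: [-2.63, 2.63], [-0.94, 2.18], [0.31, 2.57], [-1.31, 4.45], [0, 2.66], [-2.55, 2.55]. Speed limits (rad/s): [2.57, 2.57, 3.14, 3.14, 3.14, 3.14].

INTERFACE

Orientations are given as a rotation vector (axis times angle).
In Python, from workcell import bot, viewer, finish_job gives the robot as it stands.
- The arm moves only by the tool servo_tool, never from a script. Its argument "plan" is a list that holds one entry, the list of rows, each a list of 6 numbers: the shift along the tool's x, y, z in cm, then the turn, a rotation vector about the tool's x, y, z in degrees. A call has 1 to 20 rows; each row is the pose to reach, as a shift and turn from the pose measured when the call began, along the tool's axes at that moment; what a row does not reach only later rows make up. A row lasts 1/12 s, in which the tool goes at most 41.7 mm and 7.16 degrees, less where a joint would pass 70% of its speed; a pose out of reach is approached as far as the arm can. A call with a gripper value outside its range is refused whole. "claw" is the finger opening in cm, from 0 to 8.54, set as the call begins (left out, the last holds). The fingers move at their own pace and stop on an object; "grip_force" is the grip in N (left out, the last holds). Time passes only in rows, so rows that repeat a pose let the fingers close. It gives the time, the measured TCP pose, the force and the opening at its end, in the units of the state.
- bot.read_state(): the state, without advancing time (a new reading comes with each control period).
- viewer.read_camera(name): name is "scene" or "top"; returns a dict with "color" (384x512x3 uint8, red, green, blue), "fx", "fy", "cx", "cy" (pixels), "eye" and "rotation" of the camera in the world. Camera axes: x right, y down, z forward; pixel columns grow to the right and rows downward; lengths in m; the calibration is good to about 2 mm. A picture is of the moment at which its call begins. There is no depth.
- finish_job(): hands the job in, once; it reports no verdict.
The state is a dict: "time": time; "q": joint angles; "joint_vel": joint speeds; "joint_torque": joint torques, N m; "tool_pos": TCP position; "tcp_rot": TCP orientation; "wrist_force": force on the tool from outside, world axes, zero at the start; "torque": the same for the moment, N m; "width": opening from 0.0 (shut) to 1.0 (fully open).
Only numpy, scipy, OpenCV 4.12 (cv2) and the standard library are available. Lean on these libraries where they do the work, as an engineer would, in place of code of your own. Each camera call takes 0.05 s, during which the arm holds its last target.

## Working session

There is one attempt and no reset: what is moved stays moved. The work goes in short steps, Python scripts to look and compute and a tool call to move; the robot and the scene stay as the last step left them, time stands still between calls to the robot, and variables do not carry over. Pictures are saved under pics/ and viewed, and the job is handed in when it is done.

Besides the shell and the picture viewer there is one more tool, called in YAML: its name, and indented under it one key for each argument. servo_tool: Moves the arm, as the interface text tells. Its arguments: {"type":"object","properties":{"plan":{"type":"array"},"claw":{"type":"number"},"grip_force":{"type":"number"}},"required":["plan"]}

```bash
mkdir -p pics; python3 - <<'E'
from workcell import bot, viewer
import cv2, numpy as np
s=bot.read_state(); print(s)
for n in("scene","top"):
    c=viewer.read_camera(n); cv2.imwrite(f"pics/{n}0.png",cv2.resize(c["color"][:,:,::-1],None,fx=1.5625,fy=1.5625,interpolation=cv2.INTER_CUBIC))
    print(n,c["fx"],c["fy"],c["cx"],c["cy"],c["eye"],np.array(c["rotation"]).round(4).tolist())
E
```

```text
{'time': 0.0, 'q': array([ 1.28111783e+00,  2.64795643e-01,  1.60539173e+00, -4.63926154e-06,
        1.27370859e+00, -3.68897374e-02]), 'joint_vel': array([ 7.99822123e-04, -6.45592813e-05,  3.68978332e-04, -3.58414438e-05,
       -2.08989039e-04, -2.55424072e-04]), 'joint_torque': array([ 4.15376480e-04, -5.15130258e+01, -3.67309034e+01, -6.77147546e-05,
        1.30864192e-02, -1.16130329e-05]), 'tool_pos': array([0.16860482, 0.652835  , 0.22992383]), 'tcp_rot': array([-0.39597421, -3.11616288,  0.00357061]), 'wrist_force': array([ 5.82570269e-04,  5.24978841e-01, -8.75157976e-01]), 'torque': array([-0.00781444,  0.05158578, -0.01318276]), 'width': 1.0006980593194723}
scene 440.3805349149101 440.3805349149101 255.4829568560369 194.61727732462413 [ 1.32368627 -0.51288146  1.06886434] [-2.1328, -1.1031, 0.4728]
top 495.63408670376367 495.63408670376367 255.62085174778264 181.7104667391266 [ 0.39545591 -0.00377719  1.79986215] [-2.1451, 2.1905, -0.1271]
```

View pics/scene0.png

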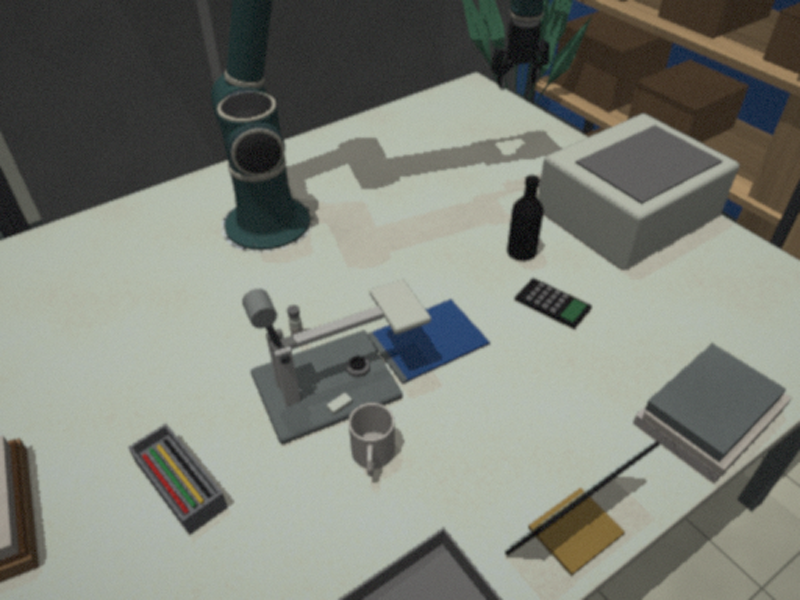

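View pics/top0.png

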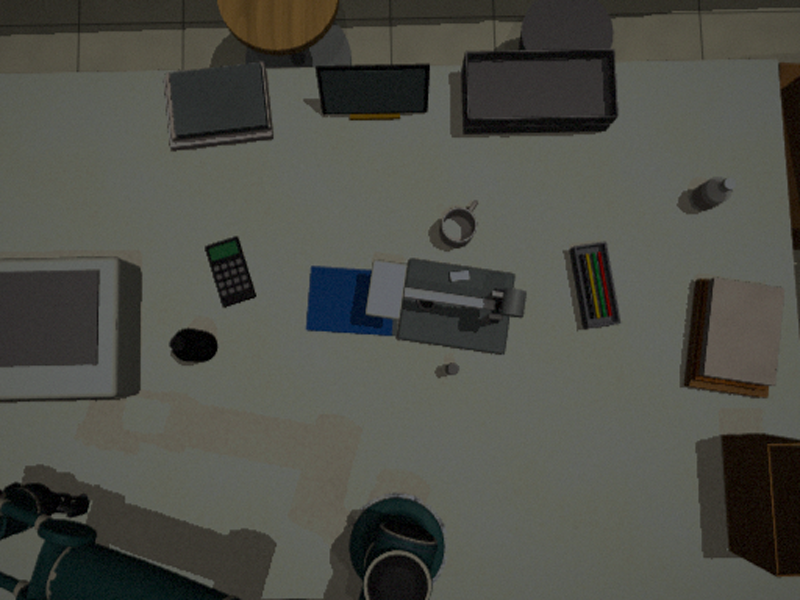

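The scene view shows the lamp folded, with its base corners at about (252,378), (283,438), (401,395) and (365,333). The notebook lies under the head and the mug is nearer the camera. The top view shows plate corners at (406,258), (518,272), (505,354) and (397,338), and the bottle and calculator are to the left (+y). I'll enlarge crops to refine these.

```bash
cat > h.py <<'E'
from workcell import bot, viewer
import cv2, numpy as np
from scipy.spatial.transform import Rotation as R
def cam(n):
    c=viewer.read_camera(n); c["M"]=R.from_rotvec(c["rotation"]).as_matrix(); return c
def ray(c,u,v,z):
    d=c["M"]@np.array([(u-c["cx"])/c["fx"],(v-c["cy"])/c["fy"],1]); e=np.array(c["eye"]); return e+d*(z-e[2])/d[2]
def proj(c,p):
    q=c["M"].T@(np.array(p)-c["eye"]); return np.array([c["fx"]*q[0]/q[2]+c["cx"],c["fy"]*q[1]/q[2]+c["cy"]])
def crop(c,x0,y0,x1,y1,name,gain=1.0):
    f=min(800/(x1-x0),600/(y1-y0)); im=c["color"][y0:y1,x0:x1,::-1]
    im=np.clip(im*gain,0,255).astype(np.uint8)
    cv2.imwrite("pics/"+name,cv2.resize(im,None,fx=f,fy=f,interpolation=cv2.INTER_CUBIC)); print(name,"scale",f)
E
python3 - <<'E'
from h import *
c=cam("top"); crop(c,190,130,350,250,"t1.png",1.8)
c2=cam("scene"); crop(c2,150,170,310,290,"s1.png",1.2)
for u,v,z in[(406,258,.02),(518,272,.02),(505,354,.02),(397,338,.02),(447,371,.09),(459,228,.09),(200,345,0.1),(230,270,.014)]:
    print(u,v,ray(c,u/1.5625,v/1.5625,z).round(3))
E
```

```text
t1.png scale 5.0
s1.png scale 5.0
406 258 [ 0.653 -0.035  0.02 ]
518 272 [ 0.614 -0.294  0.02 ]
505 354 [ 0.426 -0.257  0.02 ]
397 338 [ 0.468 -0.01   0.02 ]
447 371 [ 0.39  -0.118  0.09 ]
459 228 [ 0.708 -0.154  0.09 ]
200 345 [0.458 0.421 0.1  ]
230 270 [0.634 0.374 0.014]
```

View pics/t1.png

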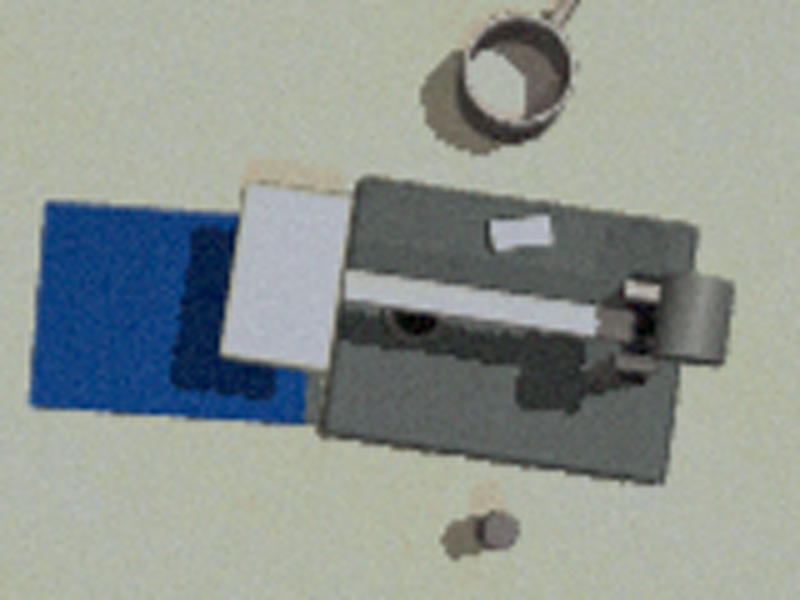

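View pics/s1.png

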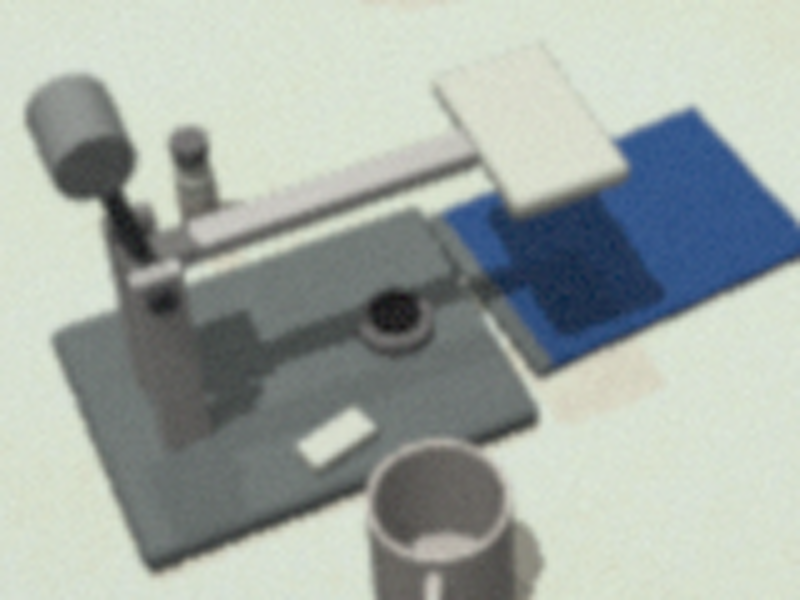

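```bash
cat > fit.py <<'E'
from h import *
from scipy.optimize import least_squares
T=cam("top");S=cam("scene")
PL=[(-.2,.095,.02),(.05,.095,.02),(.05,-.095,.02),(-.2,-.095,.02)]
HD=[(-.275,.06,.163),(-.2,.06,.163),(-.2,-.06,.163),(-.275,-.06,.163)]
obs=[(T,PL,[(360,177),(697,222),(663,484),(320,433)],(190,130)),(T,HD,[(247,182),(352,196),(327,368),(222,353)],(190,130)),
(S,[PL[3],PL[2],PL[1],PL[0]],[(418,208),(55,330),(150,565),(540,415)],(150,170)),(S,[HD[3],HD[2],HD[1],HD[0]],[(543,42),(435,80),(517,212),(630,172)],(150,170))]
def f(p):
    r=[]
    M=R.from_euler('z',p[2]).as_matrix()
    for c,pts,px,o in obs:
        for a,b in zip(pts,px):
            r+=list(proj(c,M@np.array(a)+[p[0],p[1],0])-(np.array(b)/5+o))
    return np.array(r)
s=least_squares(f,[.53,-.22,-1.5],loss='soft_l1'); print(s.x); print(f(s.x).reshape(-1,2).round(1).tolist())
M=R.from_euler('z',s.x[2]).as_matrix()
for n,a in dict(tip=(-.275,0,.147),sw=(-.145,0,.03),tipA=(-.275,.06,.147),tipB=(-.275,-.06,.147),pivot=(0,0,.155)).items(): print(n,(M@np.array(a)+[s.x[0],s.x[1],0]).round(4))
sw=(M@np.array((-.145,0,.03))+[s.x[0],s.x[1],0]); print((proj(S,sw)-[150,170])*5)
st=bot.read_state(); print(R.from_rotvec(st['tcp_rot']).as_matrix().round(3),st['time'])
E
python3 fit.py
```

```text
[ 0.52775118 -0.22374954 -1.74104646]
[[0.0, -1.1], [0.9, 0.1], [0.7, -0.2], [0.2, -0.4], [-0.4, -1.3], [0.9, -0.8], [0.5, 0.4], [-0.9, -0.0], [0.2, -1.0], [-1.2, 0.1], [-0.8, -0.2], [1.0, -0.8], [0.4, -0.4], [-0.6, -0.6], [-0.0, -0.6], [1.1, -0.9]]
tip [0.5743 0.0473 0.147 ]
sw [ 0.5523 -0.0808  0.03  ]
tipA [0.6335 0.0371 0.147 ]
tipB [0.5152 0.0574 0.147 ]
pivot [ 0.5278 -0.2237  0.155 ]
[397.54283153 321.09492154]
[[-0.968  0.25  -0.   ]
 [ 0.25   0.968 -0.001]
 [ 0.    -0.001 -1.   ]] 0.3
```

The pose fits to about 1 px: lamp at (0.528, -0.224), yaw -1.741. First I'll close the fingers, go up and over the bottle, and use the readings to learn the arm's kinematics.

servo_tool:
  plan:
    - [[0,0,-4,0,0,0],[-2,-1,-8,0,0,0],[-5,-3,-12,0,0,0],[-9,-6,-15,0,0,0],[-41,-26,-15,0,0,0],[-41,-26,-15,0,0,0],[-41,-26,-15,0,0,0],[-41,-26,-15,0,0,0],[-41,-26,-15,0,0,0],[-41,-26,-15,0,0,0],[-41,-26,-15,0,0,0],[-41,-26,-15,0,0,0],[-41,-26,-15,0,0,0],[-41,-26,-15,0,0,0],[-41,-26,-15,0,0,0]]
  claw: 0

```text
time: 1.55
tool_pos: [0.5043, 0.2948, 0.3811]
tcp_rot: [0.405, 3.113, -0.004]
wrist_force: [-0.6, -0.2, 0.6]
width: -0.003
```

```bash
python3 - <<'E'
from h import *
s=bot.read_state(); print(s['time'],s['q'].round(4),s['tool_pos'].round(4),s['tcp_rot'].round(4),s['wrist_force'],s['width'])
c=cam("scene"); print("bottle",ray(c,522/1.5625,252/1.5625,0)); cv2.imwrite("pics/s2.png",cv2.resize(c["color"][:,:,::-1],None,fx=1.56,fy=1.56))
E
```

```text
1.55 [ 0.4884  0.0359  1.5937 -0.0035  1.5117 -0.8237] [0.5043 0.2948 0.3811] [ 0.4046  3.1132 -0.0042] [-0.60400933 -0.24766597  0.58679735] -0.003269671053226447
bottle [0.45774499 0.44146068 0.        ]
```

View pics/s2.png

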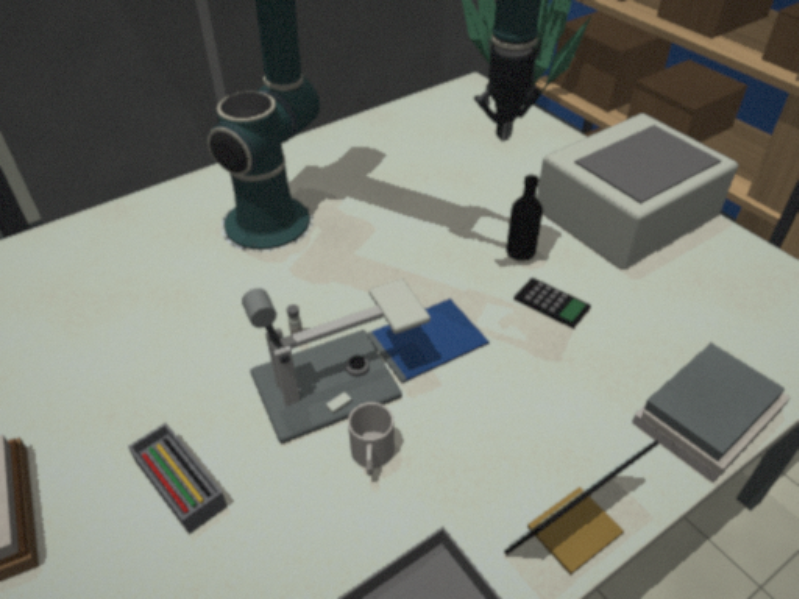

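```bash
cat > kin.py <<'E'
import numpy as np
from scipy.spatial.transform import Rotation as R
from scipy.optimize import least_squares
P=dict(a=.506,b=.5665,h=.18,d=.2713,l=.0237)
LO=np.array([-2.63,-.94,.31,-1.31,0,-2.55]);HI=np.array([2.63,2.18,2.57,4.45,2.66,2.55])
def fk(q,P=P):
    rz=lambda a:R.from_euler('z',a); ry=lambda a:R.from_euler('y',a)
    A=rz(q[0]); p=np.array([0,0,P['h']])+A.apply([0,P['l'],0])
    A=A*ry(q[1]); p=p+A.apply([0,0,P['a']])
    A=A*ry(q[2]); p=p+A.apply([0,0,P['b']]); w=p
    A=A*rz(q[3])*ry(q[4])*rz(q[5]); return p+A.apply([0,0,P['d']]),A,w
def ik(p,Rt,q0,P=P):
    def f(q):
        pp,A,_=fk(q,P); return np.r_[(pp-p)*5,(A*Rt.inv()).as_rotvec()]
    s=least_squares(f,np.clip(q0,LO+1e-3,HI-1e-3),bounds=(LO,HI)); return s.x,np.abs(s.fun).max()
E
python3 - <<'E'
from kin import *
print(fk([1.2811,.2648,1.6054,0,1.2737,-.0369])[0],fk([ 0.4884,0.0359,1.5937,-0.0035,1.5117,-0.8237])[0], fk([ 0.4884,0.0359,1.5937,-0.0035,1.5117,-0.8237])[1].as_rotvec())
R0=R.from_rotvec([.4046,3.1132,-.0042])
for az in (-50,-60,-70,-80,-90,-100):
  for el in (-20,-35):
    t=np.array([np.cos(np.radians(el))*np.cos(np.radians(az)),np.cos(np.radians(el))*np.sin(np.radians(az)),np.sin(np.radians(el))])
    for roll in (0,90):
      # tool y horizontal at roll 0
      y=np.cross([0,0,1],t);y/=np.linalg.norm(y);
      for sg in(1,-1):
       x=np.cross(sg*y,t); A=R.from_matrix(np.c_[x,sg*y,t])*R.from_euler('z',roll,degrees=True)
       o=[]
       for pos in([.57,.045,.12],[.55,-.05,.38]):
        best=min((ik(np.array(pos),A,np.array([.4,.3,1.6,q4,1.5,q6])) for q4 in(-1,) for q6 in(-1.5,0,1.5)),key=lambda r:r[1]); o+=[best[0].round(2),best[1].round(3)]
       if max(o[1],o[3])<.02: print(az,el,roll,sg,*o)
E
```

```text
[0.16956621 0.65182283 0.22997459] [0.50483556 0.294001   0.38108255] [ 1.91641924 -2.48898805  0.00548748]
-50 -35 0 1 [ 0.42  0.16  2.2  -1.27  0.97  2.18] 0.0 [ 0.23 -0.25  2.06 -1.    1.05  1.51] 0.0
-50 -35 0 -1 [ 0.42  0.16  2.2  -1.27  0.97 -0.96] 0.0 [ 0.23 -0.25  2.06 -1.    1.05 -1.64] 0.0
-50 -35 90 -1 [ 0.42  0.16  2.2  -1.27  0.97  0.61] 0.0 [ 0.23 -0.25  2.06 -1.    1.05 -0.07] 0.0
-60 -35 0 1 [ 0.43  0.22  2.12 -1.16  1.1   2.22] 0.0 [ 0.26 -0.17  2.   -1.01  1.21  1.64] 0.0
-60 -35 0 -1 [ 0.43  0.22  2.12 -1.16  1.1  -0.92] 0.0 [ 0.26 -0.17  2.   -1.01  1.21 -1.5 ] 0.0
-60 -35 90 -1 [ 0.43  0.22  2.12 -1.16  1.1   0.65] 0.0 [ 0.26 -0.17  2.   -1.01  1.21  0.07] 0.0
-70 -20 0 1 [ 0.49  0.4   2.05 -1.24  1.39  2.44] 0.0 [ 0.34 -0.05  2.01 -1.25  1.44  1.93] 0.0
-70 -20 0 -1 [ 0.49  0.4   2.05 -1.24  1.39 -0.7 ] 0.0 [ 0.34 -0.05  2.01 -1.25  1.44 -1.21] 0.0
-70 -20 90 -1 [ 0.49  0.4   2.05 -1.24  1.39  0.87] 0.0 [ 0.34 -0.05  2.01 -1.25  1.44  0.36] 0.0
-70 -35 0 1 [ 0.43  0.29  2.04 -1.05  1.22  2.26] 0.0 [ 0.28 -0.09  1.93 -0.99  1.36  1.75] 0.0
-70 -35 0 -1 [ 0.43  0.
[... 1223 characters left out ...]
.62 -1.2 ] 0.0
-90 -35 90 -1 [ 0.4   0.41  1.88 -0.86  1.44  0.79] 0.0 [ 0.26  0.06  1.78 -0.91  1.62  0.37] 0.0
-100 -20 0 1 [ 0.41  0.57  1.77 -0.91  1.71  2.49] 0.0 [ 0.29  0.2   1.74 -1.06  1.84  2.09] 0.0
-100 -20 0 -1 [ 0.41  0.57  1.77 -0.91  1.71 -0.65] 0.0 [ 0.29  0.2   1.74 -1.06  1.84 -1.05] 0.0
-100 -20 90 -1 [ 0.41  0.57  1.77 -0.91  1.71  0.92] 0.0 [ 0.29  0.2   1.74 -1.06  1.84  0.52] 0.0
-100 -35 0 1 [ 0.37  0.46  1.8  -0.77  1.54  2.42] 0.0 [ 0.24  0.13  1.7  -0.86  1.74  2.03] 0.0
-100 -35 0 -1 [ 0.37  0.46  1.8  -0.77  1.54 -0.72] 0.0 [ 0.24  0.13  1.7  -0.86  1.74 -1.11] 0.0
-100 -35 90 -1 [ 0.37  0.46  1.8  -0.77  1.54  0.85] 0.0 [ 0.24  0.13  1.7  -0.86  1.74  0.46] 0.0
```

```bash
cat > plan.py <<'E'
from kin import *
from workcell import bot
psi=-1.74105; L=np.array([.5278,-.2237,0]); u=np.array([-np.cos(psi),-np.sin(psi),0]); Z=np.array([0,0,1.])
el=np.radians(20); t=-u*np.cos(el)-Z*np.sin(el); y=np.cross(Z,t); y/=np.linalg.norm(y)
A=R.from_matrix(np.c_[np.cross(y,t),y,t])
def W(r,z): return L+u*r+Z*z
def rel(p,Rt=None):
    s=bot.read_state(); R0=R.from_rotvec(s['tcp_rot'])
    d=R0.inv().apply(np.array(p)-s['tool_pos'])*100
    w=np.degrees((R0.inv()*Rt).as_rotvec()) if Rt is not None else np.zeros(3)
    return np.r_[d,w].round(2)
Z90=R.from_euler('z',90,degrees=True)
E
python3 - <<'E'
from plan import *
s=bot.read_state(); print(A.as_rotvec(), W(.36,.25)); x=rel(W(.36,.25),A); print(x)
R0=R.from_rotvec(s['tcp_rot']); q=s['q'].copy(); 
for f in np.linspace(0,1,14):
    q,e=ik(s['tool_pos']+R0.apply(x[:3]/100*f),R0*R.from_rotvec(np.radians(x[3:])*f)*Z90.inv(),q); print(f.round(2),q.round(2),round(e,4),fk(q)[2].round(2))
for r,z in[(.36,.12),(.245,.12),(.24,.22),(.2,.3),(.12,.36)]:
    q,e=ik(W(r,z),A*Z90.inv(),q); print(r,z,q.round(2),round(e,4),fk(q)[2].round(2))
E
```

```text
[ 1.60735616  1.35460311 -1.1254829 ] [0.58879565 0.13109505 0.25      ]
[-12.56 -13.82  13.11  51.35 -56.02  73.41]
0.0 [ 0.49  0.04  1.59 -0.    1.51 -0.82] 0.0 [0.5  0.3  0.65]
0.08 [ 0.52  0.04  1.61 -0.1   1.49 -0.69] 0.0 [0.5  0.31 0.64]
0.15 [ 0.54  0.04  1.63 -0.21  1.48 -0.56] 0.0 [0.49 0.32 0.63]
0.23 [ 0.56  0.06  1.65 -0.3   1.48 -0.42] 0.0 [0.49 0.33 0.61]
0.31 [ 0.57  0.08  1.66 -0.4   1.5  -0.29] 0.0 [0.49 0.35 0.59]
0.38 [ 0.59  0.11  1.67 -0.49  1.52 -0.16] 0.0 [0.49 0.36 0.57]
0.46 [ 0.6   0.14  1.67 -0.57  1.55 -0.03] 0.0 [0.5  0.37 0.54]
0.54 [ 0.6   0.18  1.67 -0.64  1.59  0.09] 0.0 [0.51 0.38 0.52]
0.62 [ 0.6   0.23  1.67 -0.7   1.64  0.22] 0.0 [0.53 0.39 0.49]
0.69 [ 0.59  0.28  1.66 -0.76  1.69  0.33] 0.0 [0.54 0.39 0.46]
0.77 [ 0.58  0.33  1.65 -0.8   1.74  0.45] 0.0 [0.56 0.39 0.43]
0.85 [ 0.56  0.39  1.63 -0.84  1.8   0.56] 0.0 [0.58 0.39 0.4 ]
0.92 [ 0.54  0.45  1.61 -0.87  1.86  0.66] 0.0 [0.61 0.39 0.37]
1.0 [ 0.51  0.51  1.58 -0.89  1.92  0.77] 0.0 [0.63 0.38 0.34]
0.36 0.12 [ 0.51  0.65  1.62 -0.85  1.8   0.92] 0.0 [0.63 0.38 0.21]
0.245 0.12 [ 0.38  0.55  1.8  -0.94  1.68  0.91] 0.0 [0.61 0.27 0.21]
0.24 0.22 [ 0.37  0.42  1.77 -0.96  1.77  0.78] 0.0 [0.61 0.26 0.31]
0.2 0.3 [ 0.32  0.3   1.77 -1.02  1.8   0.65] 0.0 [0.6  0.22 0.39]
0.12 0.36 [ 0.2   0.18  1.8  -1.1   1.75  0.52] 0.0 [0.59 0.15 0.45]
```

servo_tool:
  plan:
    - [[-3,-3.5,3.3,12.8,-14,18.4],[-6.3,-7,6.6,25.7,-28,36.7],[-12.56,-13.82,13.11,51.35,-56.02,73.41],[-12.56,-13.82,13.11,51.35,-56.02,73.41],[-12.56,-13.82,13.11,51.35,-56.02,73.41],[-12.56,-13.82,13.11,51.35,-56.02,73.41],[-12.56,-13.82,13.11,51.35,-56.02,73.41],[-12.56,-13.82,13.11,51.35,-56.02,73.41],[-12.56,-13.82,13.11,51.35,-56.02,73.41],[-12.56,-13.82,13.11,51.35,-56.02,73.41],[-12.56,-13.82,13.11,51.35,-56.02,73.41],[-12.56,-13.82,13.11,51.35,-56.02,73.41],[-12.56,-13.82,13.11,51.35,-56.02,73.41],[-12.56,-13.82,13.11,51.35,-56.02,73.41],[-12.56,-13.82,13.11,51.35,-56.02,73.41],[-12.56,-13.82,13.11,51.35,-56.02,73.41],[-12.56,-13.82,13.11,51.35,-56.02,73.41]]

```text
time: 3.02
tool_pos: [0.5885, 0.132, 0.2482]
tcp_rot: [1.604, 1.359, -1.127]
wrist_force: [0.0, -0.9, 0.5]
width: 0.0
```

```bash
python3 - <<'E'
from plan import *
from h import cam,cv2
s=bot.read_state(); print(s['time'],s['q'].round(3),s['tool_pos'].round(4),s['wrist_force'].round(2)); print(rel(W(.36,.25),A))
print('fk',fk(s['q'])[0])
print(rel(W(.34,.118),A),rel(W(.245,.118),A))
c=cam("scene"); cv2.imwrite("pics/s3.png",cv2.resize(c["color"][:,:,::-1],None,fx=1.56,fy=1.56))
E
```

```text
3.0167 [ 0.583  0.637  1.482 -0.831  1.95   0.832] [0.5885 0.132  0.2482] [ 0.01 -0.87  0.46]
[-0.2   0.05  0.02  0.06  0.01  0.24]
fk [0.59907315 0.20033948 0.19869922]
[1.152e+01 9.000e-02 6.410e+00 6.000e-02 1.000e-02 2.400e-01] [8.270e+00 7.000e-02 1.533e+01 6.000e-02 1.000e-02 2.400e-01]
```

View pics/s3.png

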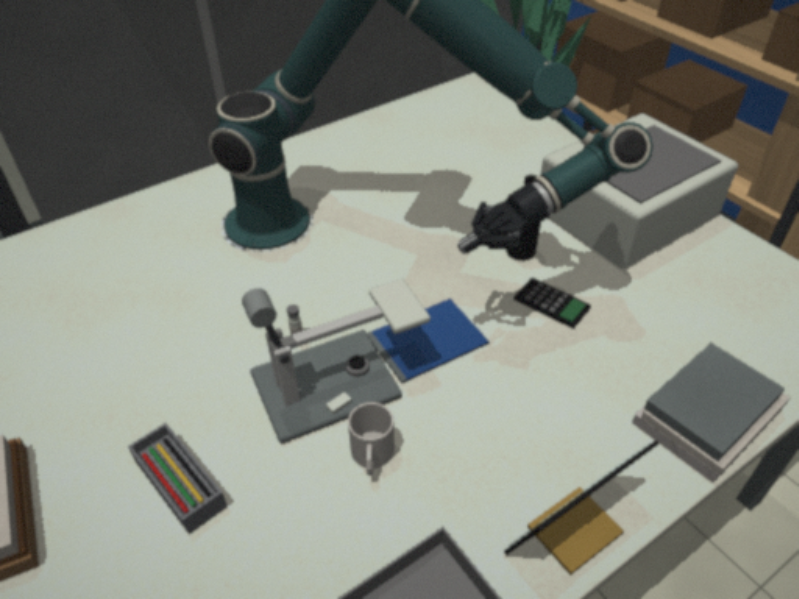

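```bash
sed -i "s/h=.18,d=.2713/h=.253,d=.3443/" kin.py; python3 - <<'E'
from plan import *
s=bot.read_state(); q=s['q']; print(fk(q)[0])
for r,z in[(.34,.118),(.245,.118),(.24,.22),(.2,.3),(.12,.36)]:
    q,e=ik(W(r,z),A*Z90.inv(),q); print(r,z,q.round(2),round(e,4),fk(q)[2].round(2))
E
```

```text
[0.58756412 0.1326048  0.24810147]
0.34 0.118 [ 0.56  0.77  1.54 -0.8   1.81  0.97] 0.0 [0.64 0.43 0.24]
0.245 0.118 [ 0.46  0.68  1.7  -0.87  1.71  0.97] 0.0 [0.62 0.34 0.24]
0.24 0.22 [ 0.46  0.54  1.7  -0.9   1.79  0.86] 0.0 [0.62 0.33 0.34]
0.2 0.3 [ 0.41  0.41  1.72 -0.95  1.83  0.75] 0.0 [0.62 0.29 0.42]
0.12 0.36 [ 0.3   0.27  1.78 -1.03  1.79  0.63] 0.0 [0.6  0.21 0.48]
```

servo_tool:
  plan:
    - [[2,0,1.1,0,0,0],[5,0,3,0,0,0],[8.5,0,5,0,0,0],[11.5,0.1,6.4,0,0,0],[11.5,0.1,6.4,0,0,0],[11.5,0.1,6.4,0,0,0]]

```text
time: 3.57
tool_pos: [0.5848, 0.111, 0.12]
tcp_rot: [1.603, 1.36, -1.128]
wrist_force: [-0.6, 0.7, 1.9]
width: -0.002
```

```bash
python3 - <<'E'
from plan import *
from h import cam,crop
s=bot.read_state(); print(s['time'],s['q'].round(3),s['tool_pos'].round(4),s['wrist_force'].round(2))
print(rel(W(.245,.118),A))
crop(cam("scene"),150,130,390,290,"s4.png",1.2)
E
```

```text
3.5667 [ 0.563  0.765  1.545 -0.803  1.807  0.965] [0.5848 0.111  0.12  ] [-0.58  0.72  1.88]
[-3.04  0.02  8.96  0.08  0.04  0.3 ]
s4.png scale 3.3333333333333335
```

View pics/s4.png

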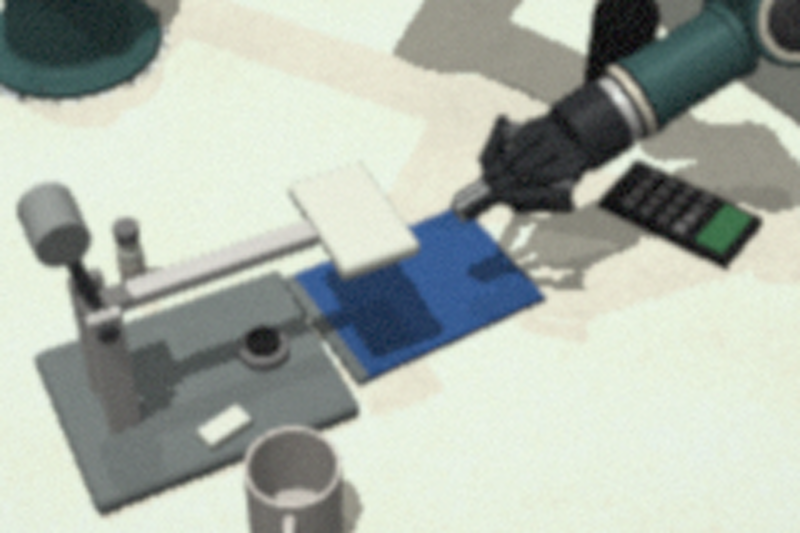

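servo_tool:
  plan:
    - [[-0.4,0,2,0,0,0],[-1.1,0,4,0,0,0],[-1.9,0,6,0,0,0],[-2.4,0,7.5,0,0,0],[-2.9,0,9,0,0,0],[-2.9,0,9,0,0,0]]

```text
time: 4.12
tool_pos: [0.5708, 0.017, 0.1214]
tcp_rot: [1.609, 1.355, -1.12]
wrist_force: [-0.7, 0.0, -0.5]
width: 0.002
```

```bash
python3 - <<'E'
from plan import *
from h import cam,crop
s=bot.read_state(); print(s['time'],s['q'].round(3),s['tool_pos'].round(4),s['wrist_force'].round(2))
n=np.array([-np.sin(el),np.cos(el)])
for th in np.arange(0,1.25,.1):
    c=.245*np.array([np.cos(th),np.sin(th)])+.008*np.array([np.sin(th),-np.cos(th)])
    p=c-.011*n+[0,.155]
    print(round(th,2),p.round(3),rel(W(*p))[:3])
crop(cam("scene"),150,130,390,290,"s5.png",1.2)
E
```

```text
4.1167 [ 0.462  0.676  1.702 -0.872  1.704  0.974] [0.5708 0.017  0.1214] [-0.66  0.01 -0.52]
0.0 [0.249 0.137] [-1.29 -0.16 -0.92]
0.1 [0.248 0.161] [-3.6  -0.15 -1.73]
0.2 [0.245 0.185] [-5.99 -0.15 -2.3 ]
0.3 [0.24  0.209] [-8.41 -0.14 -2.62]
0.4 [0.233 0.233] [-10.86  -0.13  -2.71]
0.5 [0.223 0.255] [-13.31  -0.13  -2.55]
0.6 [0.21  0.276] [-15.73  -0.13  -2.15]
0.7 [0.196 0.296] [-18.09  -0.12  -1.5 ]
0.8 [0.18  0.315] [-20.38  -0.12  -0.63]
0.9 [0.162 0.332] [-22.57  -0.12   0.47]
1.0 [0.143 0.347] [-24.64  -0.12   1.78]
1.1 [0.122 0.359] [-26.56  -0.12   3.3 ]
1.2 [0.1  0.37] [-28.33  -0.12   4.99]
s5.png scale 3.3333333333333335
```

View pics/s5.png

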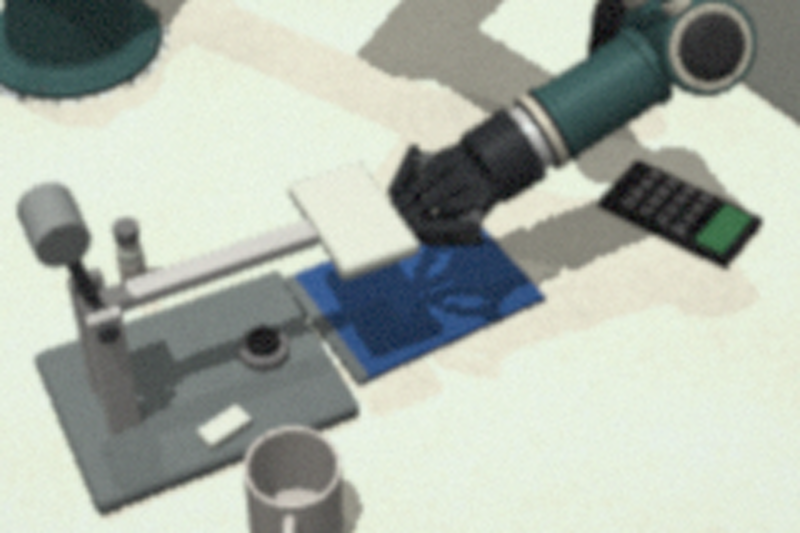

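servo_tool:
  plan:
    - [[-0.6,0,-0.9,0,0,0],[-1.2,0,-1.4,0,0,0],[-1.8,0,-1.7,0,0,0],[-2.4,0,-1.9,0,0,0],[-3,0,-2,0,0,0],[-3.6,0,-2.2,0,0,0],[-4.2,0,-2.3,0,0,0],[-4.8,0,-2.5,0,0,0],[-5.4,0,-2.6,0,0,0],[-6,0,-2.8,0,0,0]]

```text
time: 5.0
tool_pos: [0.5716, 0.0231, 0.1874]
tcp_rot: [1.609, 1.356, -1.121]
wrist_force: [0.5, -0.5, -2.6]
width: -0.004
```

```bash
python3 - <<'E'
from plan import *
from h import cam,crop
s=bot.read_state(); print(s['time'],s['q'].round(3),s['tool_pos'].round(4),s['wrist_force'].round(2))
n=np.array([-np.sin(el),np.cos(el)])
for th in np.arange(0.2,1.25,.1):
    c=.25*np.array([np.cos(th),np.sin(th)])+.008*np.array([np.sin(th),-np.cos(th)])
    p=c-.011*n+[0,.155]
    print(round(th,2),p.round(3),rel(W(*p))[:3])
crop(cam("scene"),150,130,390,290,"s6.png",1.2)
E
```

```text
5.0 [ 0.469  0.591  1.688 -0.879  1.771  0.901] [0.5716 0.0231 0.1874] [ 0.51 -0.49 -2.56]
0.2 [0.25  0.186] [ 0.07 -0.13  0.06]
0.3 [0.245 0.211] [-2.4  -0.13 -0.27]
0.4 [0.237 0.235] [-4.9  -0.12 -0.36]
0.5 [0.227 0.257] [-7.4  -0.12 -0.19]
0.6 [0.215 0.279] [-9.86 -0.12  0.22]
0.7 [0.2 0.3] [-12.27  -0.12   0.88]
0.8 [0.184 0.318] [-14.61  -0.12   1.78]
0.9 [0.165 0.336] [-16.84  -0.11   2.9 ]
1.0 [0.146 0.351] [-18.95  -0.11   4.24]
1.1 [0.124 0.364] [-20.92  -0.12   5.79]
1.2 [0.102 0.375] [-22.72  -0.12   7.52]
s6.png scale 3.3333333333333335
```

View pics/s6.png

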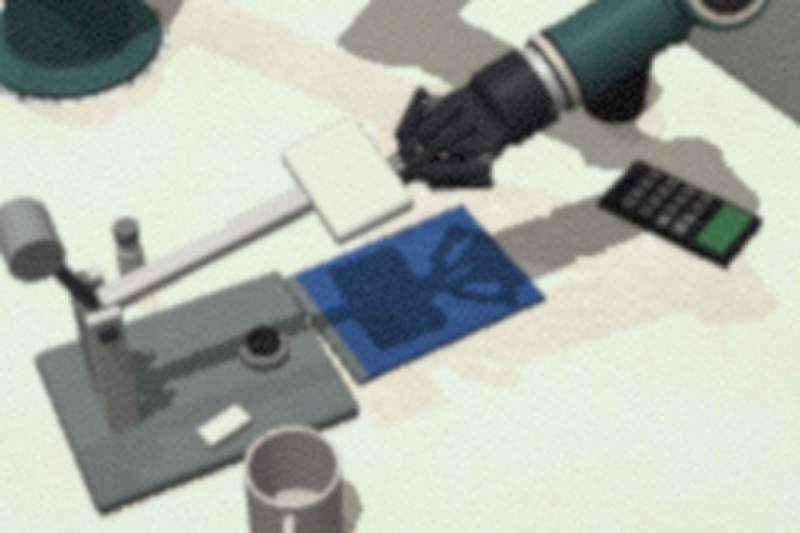

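The head is rising at about 0.2 rad with a force of about 2.6 N, and a gap shows between the head edge and the knuckles. I'll carry on along the arc.

servo_tool:
  plan:
    - [[-0.6,0,-0.1,0,0,0],[-1.3,0,-0.2,0,0,0],[-2,0,-0.3,0,0,0],[-2.7,0,-0.3,0,0,0],[-3.5,0,-0.3,0,0,0],[-4.2,0,-0.4,0,0,0],[-4.9,0,-0.4,0,0,0],[-5.7,0,-0.3,0,0,0],[-6.5,0,-0.2,0,0,0],[-7.4,0,-0.2,0,0,0],[-8.2,0,0,0,0,0],[-9,0,0.1,0,0,0],[-9.9,0,0.2,0,0,0]]

```text
time: 6.13
tool_pos: [0.5652, -0.0128, 0.2817]
tcp_rot: [1.609, 1.354, -1.12]
wrist_force: [-0.9, -0.1, -2.1]
width: 0.001
```

```bash
python3 - <<'E'
from plan import *
from h import cam,crop
s=bot.read_state(); print(s['time'],s['q'].round(3),s['tool_pos'].round(4),s['wrist_force'].round(2))
n=np.array([-np.sin(el),np.cos(el)])
for th in np.arange(0.6,1.25,.1):
    c=.25*np.array([np.cos(th),np.sin(th)])+.008*np.array([np.sin(th),-np.cos(th)])
    p=c-.011*n+[0,.155]
    print(round(th,2),p.round(3),rel(W(*p))[:3])
crop(cam("scene"),150,110,390,290,"s7.png",1.2)
E
```

```text
6.1333 [ 0.427  0.444  1.709 -0.932  1.823  0.779] [ 0.5652 -0.0128  0.2817] [-0.87 -0.15 -2.06]
0.6 [0.215 0.279] [ 0.25 -0.12  0.05]
0.7 [0.2 0.3] [-2.16 -0.11  0.71]
0.8 [0.184 0.318] [-4.5  -0.11  1.6 ]
0.9 [0.165 0.336] [-6.73 -0.1   2.73]
1.0 [0.146 0.351] [-8.84 -0.1   4.07]
1.1 [0.124 0.364] [-10.81  -0.09   5.61]
1.2 [0.102 0.375] [-12.61  -0.09   7.35]
s7.png scale 3.3333333333333335
```

View pics/s7.png

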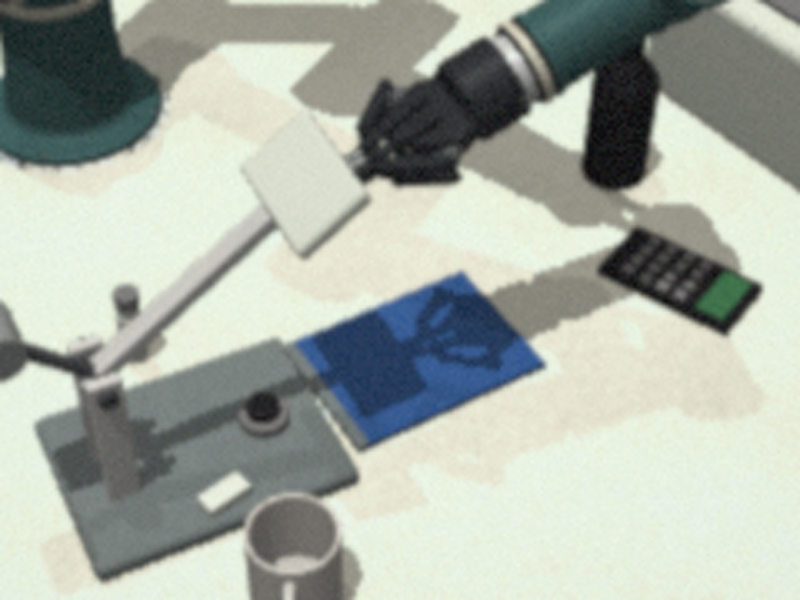

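The lamp arm is at about 0.6 rad and the base hasn't moved. I'll keep going to about 1.1 rad.

servo_tool:
  plan:
    - [[-0.6,0,0.2,0,0,0],[-1.3,0,0.4,0,0,0],[-2.1,0,0.7,0,0,0],[-2.9,0,1,0,0,0],[-3.7,0,1.3,0,0,0],[-4.5,0,1.6,0,0,0],[-5.3,0,2,0,0,0],[-6,0,2.4,0,0,0],[-6.7,0,2.7,0,0,0],[-7.4,0,3.2,0,0,0],[-8.1,0,3.6,0,0,0],[-8.8,0,4.1,0,0,0],[-9.5,0,4.6,0,0,0],[-10.2,0,5.1,0,0,0],[-10.8,0,5.6,0,0,0],[-10.8,0,5.6,0,0,0]]

```text
time: 7.52
tool_pos: [0.5496, -0.1028, 0.3671]
tcp_rot: [1.612, 1.35, -1.118]
wrist_force: [-1.1, -0.5, -0.1]
width: -0.001
```

```bash
python3 - <<'E'
from plan import *
from h import cam,crop
s=bot.read_state(); print(s['time'],s['q'].round(3),s['tool_pos'].round(4),s['wrist_force'].round(2))
crop(cam("scene"),130,70,390,265,"s8.png",1.2)
E
```

```text
7.5167 [ 0.309  0.274  1.768 -1.028  1.801  0.629] [ 0.5496 -0.1028  0.3671] [-1.12 -0.54 -0.07]
s8.png scale 3.076923076923077
```

View pics/s8.png

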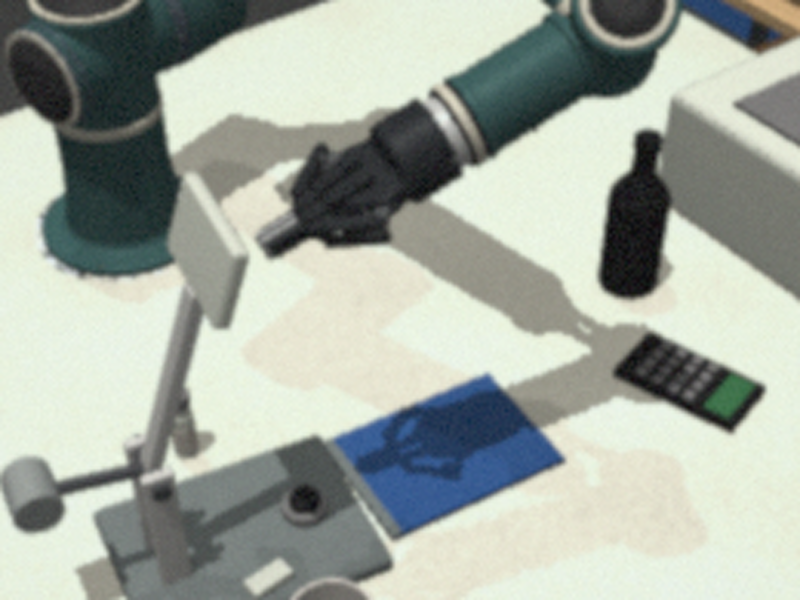

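servo_tool:
  plan:
    - [[0,0,-2,0,0,0],[0,0,-5,0,0,0],[0,0,-9,0,0,0],[0,0,-12,0,0,0],[0,0,-12,0,0,0]]

```text
time: 7.98
tool_pos: [0.5702, 0.0132, 0.4094]
tcp_rot: [1.611, 1.352, -1.112]
wrist_force: [-0.1, 0.3, 1.1]
width: -0.002
```

```bash
cat >> plan.py <<'E'
D=R.from_matrix(np.c_[np.cross(y,-Z),y,-Z])
E
python3 - <<'E'
from plan import *
from h import cam,crop
s=bot.read_state(); print(s['time'],s['q'].round(3),s['tool_pos'].round(4),s['wrist_force'].round(2))
p=W(.235,.26); x=rel(p,D); print(p,x); q=s['q']; R0=R.from_rotvec(s['tcp_rot'])
for f in np.linspace(0,1,6):
    q,e=ik(s['tool_pos']+R0.apply(x[:3]/100*f),R0*R.from_rotvec(np.radians(x[3:])*f)*Z90.inv(),q); print(f.round(2),q.round(2),round(e,4),fk(q)[2].round(2))
for z in (.1,.03):
    q,e=ik(W(.145,z),D*Z90.inv(),q); print(q.round(2),round(e,4))
crop(cam("scene"),130,70,390,265,"s9.png",1.2)
E
```

```text
7.9833 [ 0.458  0.355  1.578 -0.974  1.969  0.611] [0.5702 0.0132 0.4094] [-0.11  0.3   1.06]
[0.5676166  0.00790233 0.26      ] [13.82 -0.31  5.71  0.61 69.7  -0.19]
0.0 [ 0.46  0.35  1.58 -0.98  1.97  0.61] 0.0 [0.62 0.33 0.53]
0.2 [ 0.41  0.28  1.59 -0.8   1.84  0.6 ] 0.0 [0.62 0.29 0.57]
0.4 [ 0.34  0.2   1.62 -0.63  1.69  0.55] 0.0 [0.61 0.24 0.61]
0.6 [ 0.24  0.13  1.67 -0.45  1.54  0.47] 0.0 [0.59 0.17 0.62]
0.8 [ 0.11  0.07  1.73 -0.24  1.41  0.33] 0.0 [0.58 0.09 0.62]
1.0 [-0.03  0.04  1.8  -0.    1.3   0.14] 0.0 [0.57 0.01 0.6 ]
[-0.19  0.16  1.98 -0.    1.   -0.02] 0.0
[-0.19  0.25  2.02 -0.    0.86 -0.02] 0.0
s9.png scale 3.076923076923077
```

View pics/s9.png

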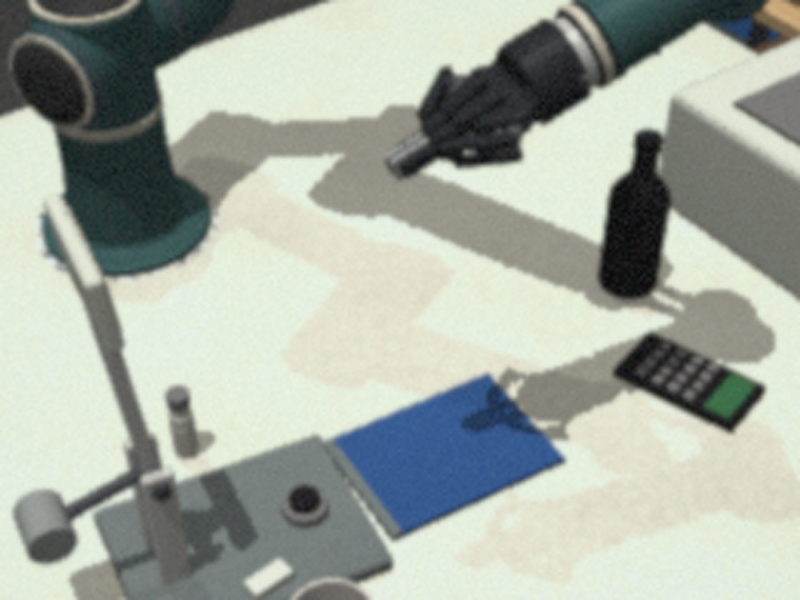

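The lamp arm stands raised by itself, leaning back on its stop. I'll turn the tool down next.

servo_tool:
  plan:
    - [[1.4,0,0.6,0,7,0],[2.8,0,1.1,0,14,0],[13.8,-0.3,5.7,0.6,69.7,-0.2],[13.8,-0.3,5.7,0.6,69.7,-0.2],[13.8,-0.3,5.7,0.6,69.7,-0.2],[13.8,-0.3,5.7,0.6,69.7,-0.2],[13.8,-0.3,5.7,0.6,69.7,-0.2],[13.8,-0.3,5.7,0.6,69.7,-0.2],[13.8,-0.3,5.7,0.6,69.7,-0.2],[13.8,-0.3,5.7,0.6,69.7,-0.2],[13.8,-0.3,5.7,0.6,69.7,-0.2],[13.8,-0.3,5.7,0.6,69.7,-0.2],[13.8,-0.3,5.7,0.6,69.7,-0.2]]

```text
time: 9.12
tool_pos: [0.5663, 0.0056, 0.2583]
tcp_rot: [-2.404, -2.022, 0.006]
wrist_force: [-0.2, 0.6, -0.5]
width: 0.001
```

```bash
python3 - <<'E'
from plan import *
from h import cam,crop,ray,proj
s=bot.read_state(); print(s['time'],s['q'].round(3),s['tool_pos'].round(4),s['wrist_force'].round(2))
c=cam("scene"); crop(c,170,190,290,280,"s10.png",1.2); t_=cam("top"); crop(t_,210,140,330,230,"t10.png",1.8)
for z in(.03,.035,.04): print(z,(proj(c,W(.145,z))-[170,190])*800/120,(proj(t_,W(.145,z))-[210,140])*800/120)
print(rel(W(.145,.08),D))
E
```

```text
9.1167 [-0.033  0.045  1.805 -0.002  1.295  0.14 ] [0.5663 0.0056 0.2583] [-0.24  0.61 -0.5 ]
s10.png scale 6.666666666666667
t10.png scale 6.666666666666667
0.03 [396.87158918 294.81213727] [422.32775893 347.49634257]
0.035 [396.32056173 287.77583062] [422.71243358 346.66462949]
0.04 [395.76666539 280.70289002] [423.09927196 345.8282382 ]
[-8.84  0.11 17.85 -0.16  0.13  0.05]
```

View pics/s10.png

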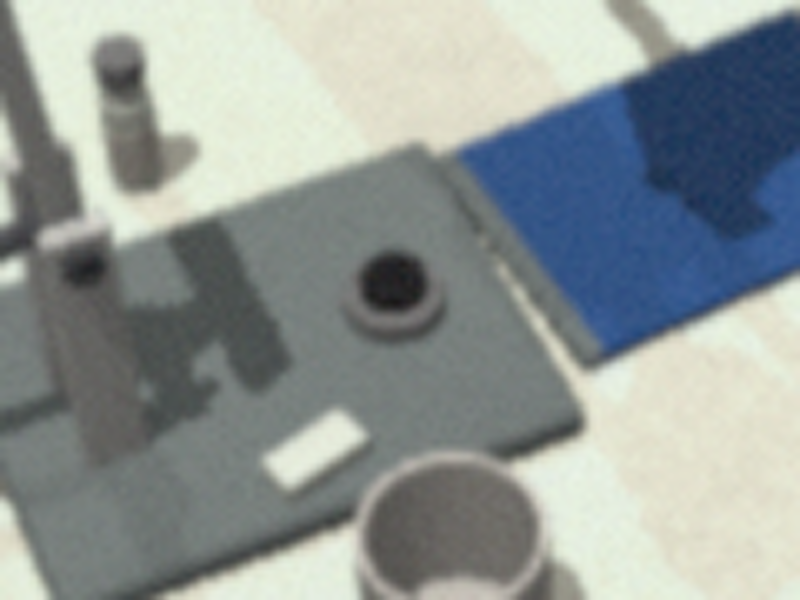

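View pics/t10.png

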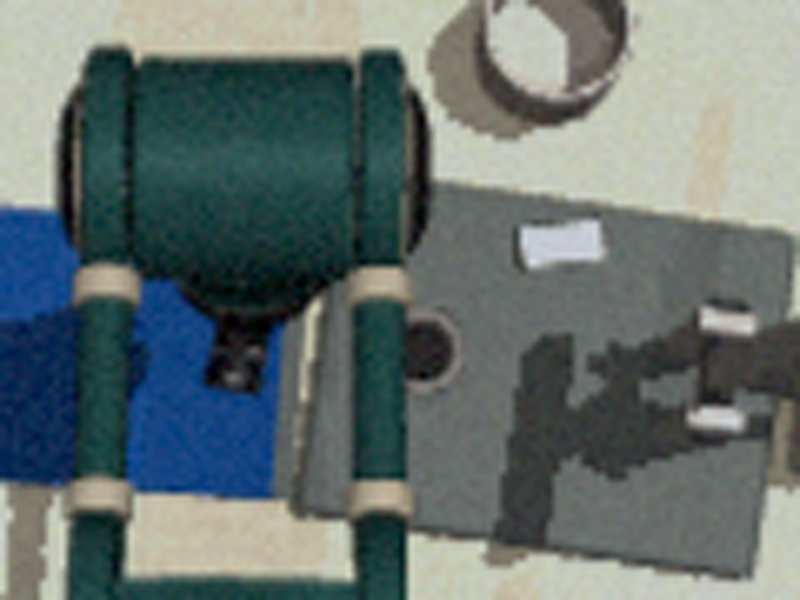

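The black switch cap sits at about (395,282) in the scene crop, matching the predicted position at a height of about 0.036. The lamp base hasn't visibly moved. I'll go above the switch and then down.

servo_tool:
  plan:
    - [[-3,0,0,0,0,0],[-6,0.1,2,0,0,0],[-8.8,0.1,5,0,0,0],[-8.8,0.1,9,0,0,0],[-8.8,0.1,13,0,0,0],[-8.8,0.1,16.5,0,0,0],[-8.8,0.1,19,0,0,0],[-8.8,0.1,20,0,0,0],[-8.8,0.1,20,0,0,0],[-8.8,0.1,20,0,0,0]]

```text
time: 10.05
tool_pos: [0.5527, -0.0796, 0.0586]
tcp_rot: [-2.399, -2.027, 0.007]
wrist_force: [-0.6, 0.6, 0.8]
width: 0.003
```

```bash
python3 - <<'E'
from plan import *
from h import cam,crop
s=bot.read_state(); print(s['time'],s['tool_pos'].round(4),s['wrist_force'].round(2))
print(rel(W(.145,.03),D))
c=cam("scene"); crop(c,130,110,290,280,"s11.png",1.2)
E
```

```text
10.05 [ 0.5527 -0.0796  0.0586] [-0.62  0.58  0.75]
[-0.12 -0.    2.86 -0.19  0.15  0.15]
s11.png scale 3.5294117647058822
```

View pics/s11.png

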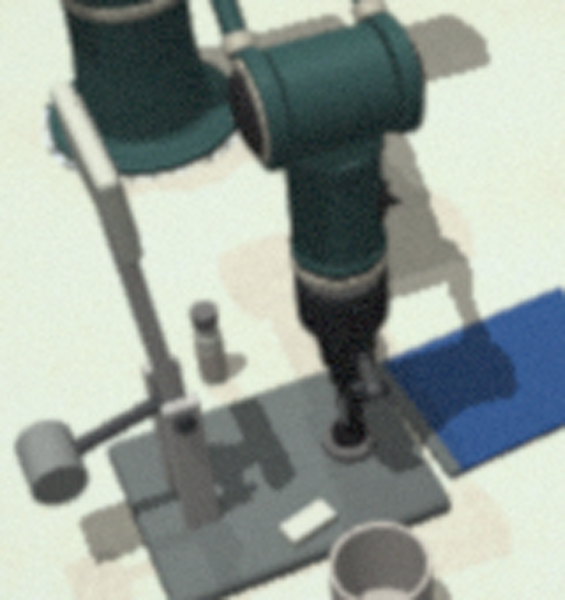

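The fingertips are over the switch, and the lamp arm is well clear of the wrist. Now I'll lower slowly.

servo_tool:
  plan:
    - [[-0.1,0,0.5,0,0,0],[-0.1,0,1,0,0,0],[-0.1,0,1.5,0,0,0],[-0.1,0,1.8,0,0,0],[-0.1,0,2.0,0,0,0],[-0.1,0,2.2,0,0,0],[-0.1,0,2.4,0,0,0],[-0.1,0,2.4,0,0,0]]

```text
time: 10.77
tool_pos: [0.5538, -0.081, 0.0362]
tcp_rot: [2.399, 2.026, -0.003]
wrist_force: [-0.7, 0.9, 3.5]
width: 0.002
```

```bash
python3 - <<'E'
from plan import *
from h import cam,crop
s=bot.read_state(); print(s['time'],s['tool_pos'].round(4),s['wrist_force'].round(2))
crop(cam("scene"),210,220,260,258,"s12.png",1.5)
E
```

```text
10.7667 [ 0.5538 -0.081   0.0362] [-0.7   0.88  3.47]
s12.png scale 15.789473684210526
```

View pics/s12.png

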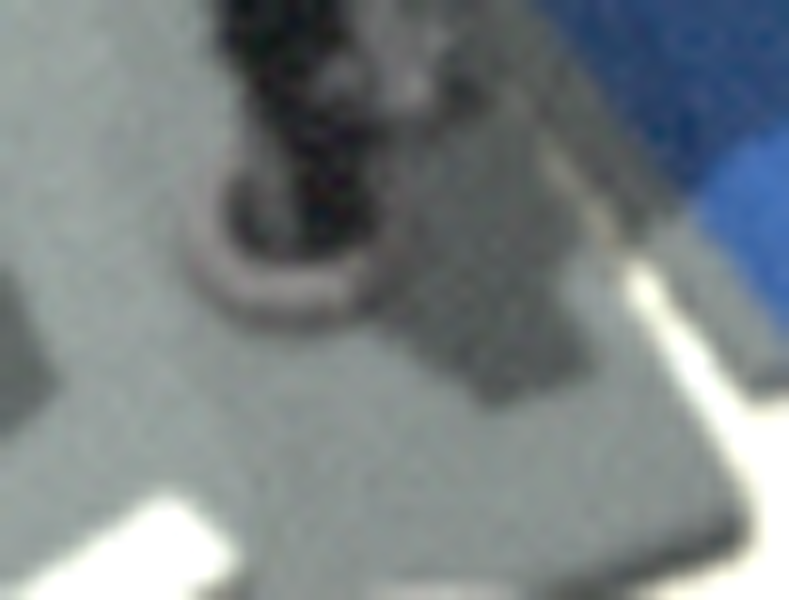

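servo_tool:
  plan:
    - [[0,0,0.1,0,0,0],[0,0,0.2,0,0,0],[0,0,0.3,0,0,0],[0,0,0.4,0,0,0],[0,0,0.4,0,0,0]]

```text
time: 11.23
tool_pos: [0.5541, -0.0811, 0.0356]
tcp_rot: [2.399, 2.027, -0.004]
wrist_force: [-8.0, 2.6, 25.0]
width: -0.002
```

Force jumped to 25 N in under 1 mm, so either the switch has bottomed or the fingertips are on the bezel. Backing off in small steps and reading the force will tell which.

servo_tool:
  plan:
    - [[0,0,-0.1,0,0,0],[0,0,-0.25,0,0,0],[0,0,-0.25,0,0,0],[0,0,-0.25,0,0,0]]

```text
time: 11.57
tool_pos: [0.5543, -0.0812, 0.0381]
tcp_rot: [2.399, 2.026, -0.003]
wrist_force: [0.2, -0.6, 2.3]
width: -0.001
```

```bash
cat > f.py <<'E'
from h import *
import sys
F=[]
for i in range(4):
    c=cam("scene"); s=bot.read_state(); F.append(s['wrist_force'])
print(s['time'],s['tool_pos'].round(4),np.mean(F,0).round(2),np.std(F,0).round(2)); crop(c,205,210,265,255,sys.argv[1],1.6)
E
python3 f.py a1.png
```

```text
11.7667 [ 0.5544 -0.0812  0.0379] [-0.03 -0.5   3.47] [0.35 0.34 0.52]
a1.png scale 13.333333333333334
```

View pics/a1.png

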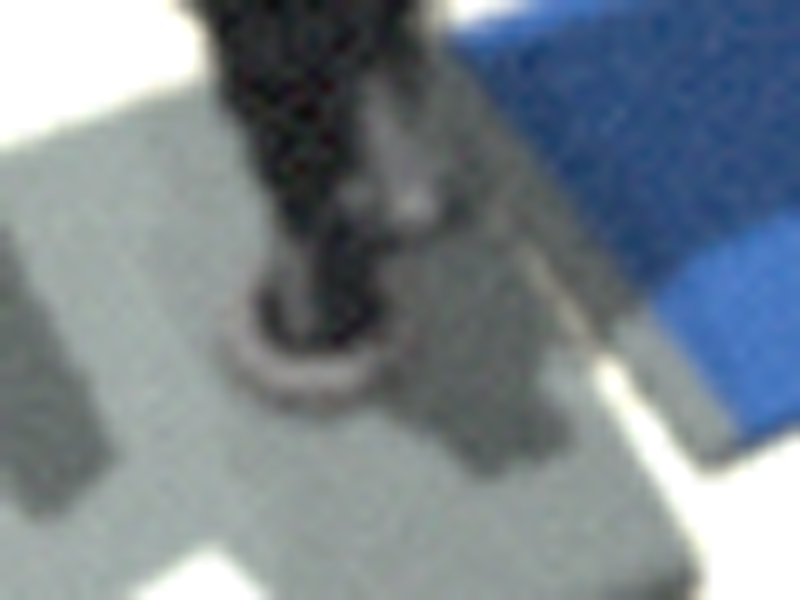

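servo_tool:
  plan:
    - [[0,0,-0.3,0,0,0],[0,0,-0.3,0,0,0],[0,0,-0.3,0,0,0]]

```text
time: 12.02
tool_pos: [0.5544, -0.0812, 0.0408]
tcp_rot: [2.399, 2.026, -0.004]
wrist_force: [0.7, 0.8, 1.4]
width: 0.001
```

```bash
python3 f.py a2.png
```

```text
12.2167 [ 0.5544 -0.0812  0.0408] [0.23 0.18 1.31] [0.52 0.51 0.56]
a2.png scale 13.333333333333334
```

servo_tool:
  plan:
    - [[0,0,-1,0,0,0],[0,0,-1,0,0,0],[0,0,-1,0,0,0]]

```text
time: 12.47
tool_pos: [0.5548, -0.0812, 0.0515]
tcp_rot: [2.398, 2.026, -0.003]
wrist_force: [-0.3, -0.7, 0.4]
width: -0.003
```

```bash
python3 f.py a3.png
```

```text
12.6667 [ 0.554  -0.0811  0.0506] [-0.04 -0.25 -0.48] [0.35 0.5  0.37]
a3.png scale 13.333333333333334
```

View pics/a3.png

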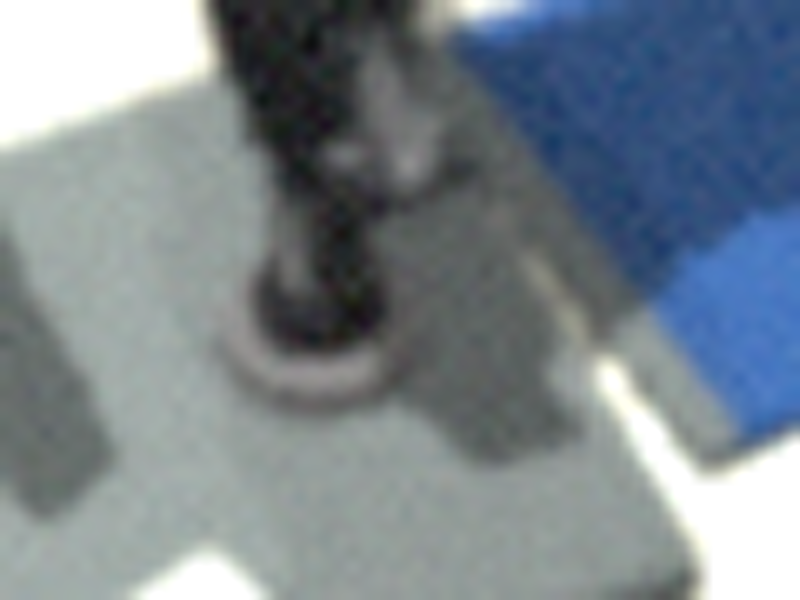

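Holding still, the force was about 3.5 N at z=0.0379, 1.3 N at 0.0408 and zero above. That is a spring ramp of several millimetres before a hard stop at 0.0356, so the switch was pressed to its end. I'll retreat now.

servo_tool:
  plan:
    - [[0,0,-2,0,0,0],[0,0,-5,0,0,0],[0,0,-9,0,0,0],[3,0,-13,0,0,0],[6,0,-17,0,0,0],[10,0,-20,0,0,0],[13,0,-22,0,0,0],[15,0,-22,0,0,0],[15,0,-22,0,0,0],[15,0,-22,0,0,0],[15,0,-22,0,0,0]]

```text
time: 13.58
tool_pos: [0.5788, 0.0672, 0.2692]
tcp_rot: [2.399, 2.028, -0.007]
wrist_force: [-0.1, 1.3, -0.0]
width: 0.001
```

```bash
python3 - <<'E'
from h import *
s=bot.read_state(); print(s['time'],s['tool_pos'].round(4),s['wrist_force'].round(2))
c=cam("scene"); cv2.imwrite("pics/s13.png",cv2.resize(c["color"][:,:,::-1],None,fx=1.5625,fy=1.5625,interpolation=cv2.INTER_CUBIC))
crop(c,170,190,290,280,"s14.png",1.2)
E
```

```text
13.5833 [0.5788 0.0672 0.2692] [-0.09  1.33 -0.04]
s14.png scale 6.666666666666667
```

View pics/s13.png

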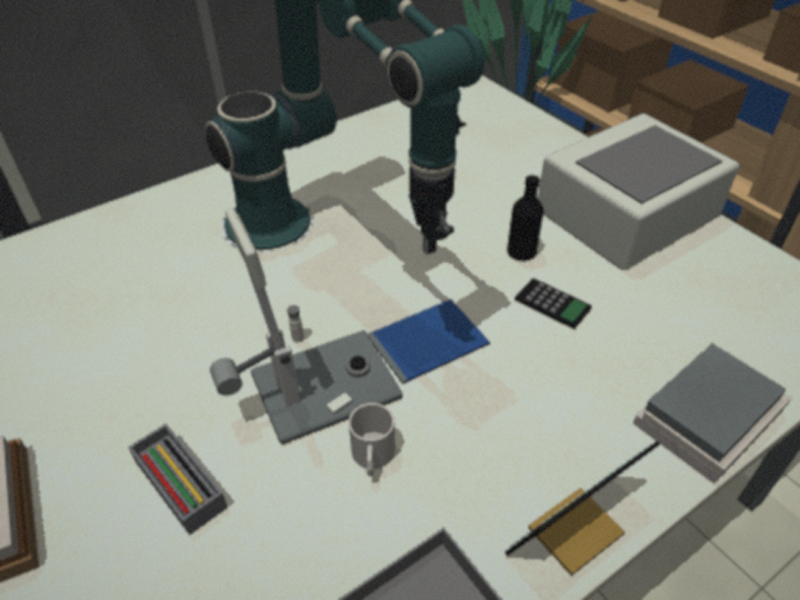

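View pics/s14.png

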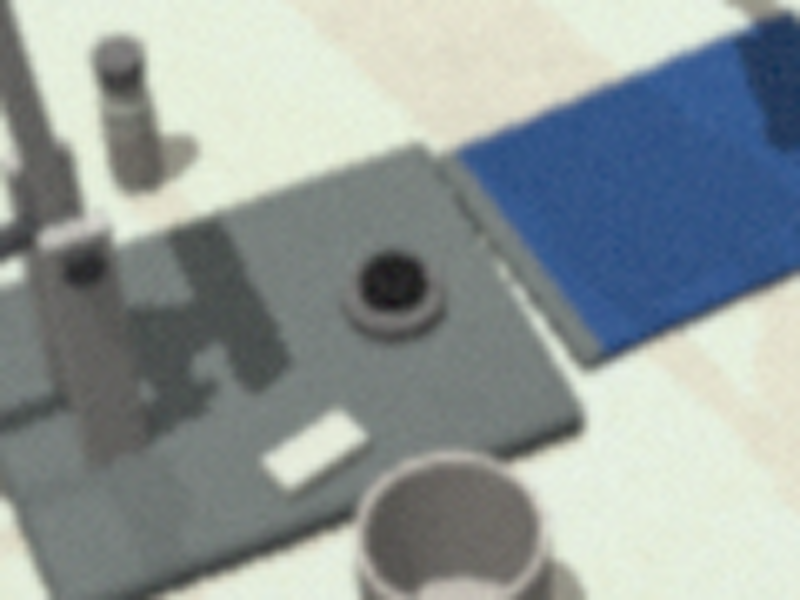

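The lamp arm stands raised with its counterweight hanging at (225,375). The switch is back up at (395,280), as before. The base, eraser, mug, glue stick and notebook are where they were, so I'm handing in.

```bash
python3 -c "
from workcell import finish_job
print(finish_job())"
```

```text
the job is handed in; nothing more can be done
None
```

The lamp arm is up and staying against its stop on its own, and the switch has been pressed and has come back up. I handed the job in after about 13.6 s on the robot's clock; no verdict was reported.

- **Raising the arm:** I slid the closed fingertips under the head's front edge and followed its arc at about 2 to 3 N. Past the balance point the arm carried on up by itself, and I backed off before going to the switch.
- **Pressing the switch:** I pressed straight down with the closed fingertips until a hard stop, reading 25 N at z = 0.0356. I could not read the switch travel directly. While backing off, the force fell from 3.5 N to 1.3 N to about zero over several millimetres. That fits full travel rather than the fingers resting on the rim, which I had briefly suspected.
- **Last checks:** The final picture shows the arm raised and the switch at its original height. The base, eraser, glue stick, mug, notebook, bottle, pencil case and calculator are where they started. The gripper is clear of everything. No check failed.

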